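Steady a rocking postal scale with a wedge

TASK

The postal scale rocks because its red front-left foot is too short. With the fingertips, push the orange wedge along the desk under that foot until the scale stands level and no longer rocks when you press on the corner above it; do not lift the wedge or the scale, do not shove the scale away, and leave the jar and the wooden stamp alone. Finish while holding: the program ends with the fingertips still pressing down firmly (5 N or a little more) on top of the corner above the red foot, the scale standing firm on the wedge.

Things in the scene. Friction and masses are not known exactly. Their poses are not given: they have to be found in the camera images.
- scale: Loose grey postal scale, 180 (x) x 220 (y) mm, about 2.4 kg, on four domed rubber feet (centres 70 mm in x, 90 mm in y from the middle). Housing 16 to 56 mm above the desk, steel weighing plate on its rear part up to 64 mm, console strip along the front. Origin: at desk level under its middle; -x is its front, +y its left. At the start it stands level on the three black feet.
- corner (a point): Point on the flat top of the housing (56 mm above the desk) straight above the red short foot, 20 mm in from the front and left edges: where to press, marked by a red dot. The edge of the weighing plate, 8 mm higher, begins 31 mm behind it (+x of the scale).
- short_foot (a point): Point of the scale at desk level under the centre of the red short foot (dome of 12 mm radius). The foot ends 3.5 to 7 mm above the desk (differs from run to run, fixed during it). Pressing the corner above it with about 2 to 4 N tips the scale until this foot meets the desk.
- wedge: Loose orange wedge, 110 (x) x 45 (y) mm, 80 g; top rises evenly from 2 mm at the thin tip (+x end) to 18.5 mm at the upright tail (-x). Origin: middle of its underside. Lies before the scale, tip towards the red foot, roughly in line. Slides with under 1.5 N; on meeting the foot the resistance climbs: pushed with about 5 N it sits snug and stays; over 10 N may jack up or shift the scale.
- jar: Bystander: small jar with black cap, 52 mm wide, 70 mm tall, standing to the left of the wedge, origin under its centre.
- stamp: Bystander: upright wooden seal stamp, 22 x 30 mm, 60 mm tall, standing in front of the scale to the right of the wedge, origin under its centre.
Things that resemble listed ones, but are neither listed nor needed, are in the scene too. Of the things like the wedge, leave any that is black, green or pink; of the rest the larger one is meant.

How it is judged:
By the outcome, as a careful person would: the job done as asked, in the order asked, and still so for the second after the job is handed in, while the arm keeps its last pose, push and grip.
It also fails if it takes over 45 s, if anything falls off the work surface, if the arm or the gripper's body presses on something with over 40 N, if the wrist force passes 120 N, or if a joint passes its speed limit or range.

ROBOT

A 6-joint arm with a two-finger parallel gripper is mounted at the origin on a cart in front of the work surface, level with it; the furniture and walls round the work are solid. World frame = base frame: x ahead of the robot, y to its left, z up, the work surface at z = 0. Lengths are in mm, angles in rad, forces in N, time in s.
With the tool pointing down it reaches from about 275 to 750 mm from the base axis. Payload 10.2 kg.
Tool frame: the origin (TCP) lies between the finger pads; the fingertips stand 19 mm ahead of it and the grasp point (between the pads) is the TCP; z points along the fingers, y is the line along which they close (so a half turn about z gives the same grasp; the last joint's range is limited). The gripper opens to 85 mm and grips with 20 to 120 N. Pads are 22 mm wide; open, the fingers measure 114 mm over their backs; the gripper's body (76 mm by 85 mm) begins 54 mm behind the grasp point. The pads swing forward as they close: fully open they stand 13 mm farther back than shut.
Start: joints at [1.066, 0.313, 1.498, -0, 1.331, -0.223], TCP at [146.007, 504.295, 250.294] pointing down, gripper open.
Joint ranges: [-2.94, 2.94], [-0.97, 2.17], [0.19, 2.56], [-1.23, 4.37], [0.02, 3.11], [-2.88, 2.88]. Speed limits (rad/s): [2.39, 2.39, 3.01, 3.14, 3.14, 3.14].

INTERFACE

Orientations are given as a unit quaternion [w, x, y, z].
In Python, from rig import sense, capture, finish_job gives the robot as it stands. The module is installed in compiled form; this text tells all that it offers.
- The arm moves only by the tool move_arm, never from a script. Its argument "moves" is a list of rows, each an object with "turn": the turn, a rotation vector about the tool's x, y, z in rad, a list of three; "translation": the shift along the tool's x, y, z in mm, a list of three; "hand": the opening, from 0 (shut) to 1 (fully open). In form: [{"turn": [wx, wy, wz], "translation": [x, y, z], "hand": hand}, ...]. A call has 1 to 10 rows; each row shifts and turns the commanded pose from where the row before left it, along the tool's axes as they then stand; what a row does not reach is not made up. A row lasts 1/12 s, in which the tool goes at most 41.7 mm and 7.16 degrees, less where a joint would pass 70% of its speed; a pose out of reach is approached as far as the arm can. A call with a gripper value outside its range is refused whole. The fingers move at their own pace and stop on an object; "grip_force" is the grip in N (left out, the last holds). Time passes only in rows, so rows that do not move let the fingers close. It gives the time, the measured TCP pose, the force, the opening and the grip force at its end, in the units of the state.
- sense(): the state, without advancing time (a new reading comes with each control period).
- capture(name): name is "scene" or "side" or "wrist"; returns a dict with "image" (480x640x3 uint8, blue, green, red), "z_map" (480x640 float32, mm along the optical axis (not along the pixel's ray), 0 where there is no reading), "vertical_fov" (degrees; the focal length in pixels is half the picture's height over the tangent of half this angle, whatever the lens; pixels are square), "cx", "cy" (the principal point, pixels), "R" (3x3) and "t" (3): a world point X has camera coordinates R X + t; the wrist camera has in their place "T_tool_cam" (4x4, takes a point from camera to tool coordinates, whose origin is the TCP and whose axes are the flange's). Camera axes: x right, y down, z forward; pixel columns grow to the right and rows downward; lengths in mm; the calibration is good to about 2 mm. The wrist camera is an equidistant fisheye: a pixel r from the principal point sees the ray r / f radians off the axis. A picture is of the moment at which its call begins: read the wrist's pose just before it.
- finish_job(): hands the job in; it is judged then, once.
The state is a dict: "time_s": time; "joints": joint angles; "dq": joint speeds; "tau": joint torques, N m; "eef_pos": TCP position; "ee_rot": TCP orientation; "force": force on the tool from outside, world axes, zero at the start; "wrist_torque": the same for the moment, N m; "grip_width": opening from 0.0 (shut) to 1.0 (fully open); "grip_force": force on a finger pad.
Only numpy, scipy, OpenCV 4.12 (cv2) and the standard library are available. Lean on these libraries where they do the work, as an engineer would, in place of code of your own. Each camera call takes 0.05 s, during which the arm holds its last target. There are 200 camera calls.

## Working session

There is one attempt and no reset: what is moved stays moved. The work goes in short steps, Python scripts to look and compute and a tool call to move; the robot and the scene stay as the last step left them, time stands still between calls to the robot, and variables do not carry over. Pictures are saved under pics/ and viewed, at most 10 in all, crops included, and the job is handed in when it is done.

Besides the shell and the picture viewer there is one more tool, called after "Emit:" as name([rows], argument=value, ...), one row to a line, values as JSON. move_arm: Moves the arm, as the interface text tells. Its arguments: {"type":"object","properties":{"moves":{"type":"array","items":{"type":"object","properties":{"turn":{"type":"array","items":{"type":"number"}},"translation":{"type":"array","items":{"type":"number"}},"hand":{"type":"number"}}}},"grip_force":{"type":"number"}},"required":["moves"]}

```bash
mkdir -p pics; cat > h.py <<'E'
import numpy as np, cv2
from rig import sense, capture
def K(c):
    f=240/np.tan(np.radians(c["vertical_fov"])/2); return f,c["cx"],c["cy"]
def ray(c,u,v,z):
    f,cx,cy=K(c); R=np.array(c["R"]);t=np.array(c["t"])
    o=-R.T@t; d=R.T@np.array([(u-cx)/f,(v-cy)/f,1]); return o+d*(z-o[2])/d[2]
def cloud(c):
    f,cx,cy=K(c); R=np.array(c["R"]);t=np.array(c["t"]);Z=c["z_map"]
    v,u=np.mgrid[:480,:640]; P=np.stack([(u-cx)/f*Z,(v-cy)/f*Z,Z],-1)
    return (P-t)@R
E
python3 - <<'E'
from h import *
import pickle
s=sense(); print(s)
for n in("scene","side"):
    c=capture(n); cv2.imwrite(f"pics/{n}0.png",c["image"]); pickle.dump(c,open(n+".pkl","wb"))
    print(n,c["vertical_fov"],c["cx"],c["cy"],-np.array(c["R"]).T@c["t"])
E
```

```text
{'time_s': 0.0, 'joints': array([ 1.06558027e+00,  3.13462773e-01,  1.49842053e+00, -1.49198735e-05,
        1.33098971e+00, -2.23403544e-01]), 'dq': array([ 0.00182505,  0.00129849,  0.00094999, -0.00083601,  0.00125533,
       -0.00205624]), 'tau': array([ 9.18725673e-04, -4.12258351e+01, -2.59748805e+01, -1.27433864e-04,
        4.08990250e-03, -1.52666377e-05]), 'eef_pos': array([145.90625028, 504.08368337, 249.73475278]), 'ee_rot': array([-2.21328253e-04,  1.40438659e-01,  9.90089174e-01, -6.00744024e-04]), 'force': array([-0.12690636, -0.59689949, -0.42644678]), 'wrist_torque': array([ 0.03384184, -0.01296427, -0.03421911]), 'grip_force': 0.0, 'grip_width': 1.0017350795119802}
scene 56.29093760685271 323.0410693753406 238.65844233282508 [  176.77663652 -1150.31631017   474.57020391]
side 44.95756503835741 323.51833821451146 246.74219926893065 [ 613.15601977  622.10654632 1152.85318413]
```

View pics/scene0.png

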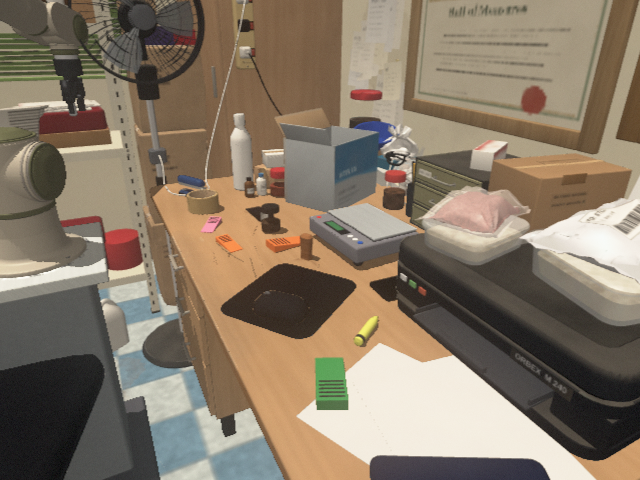

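View pics/side0.png

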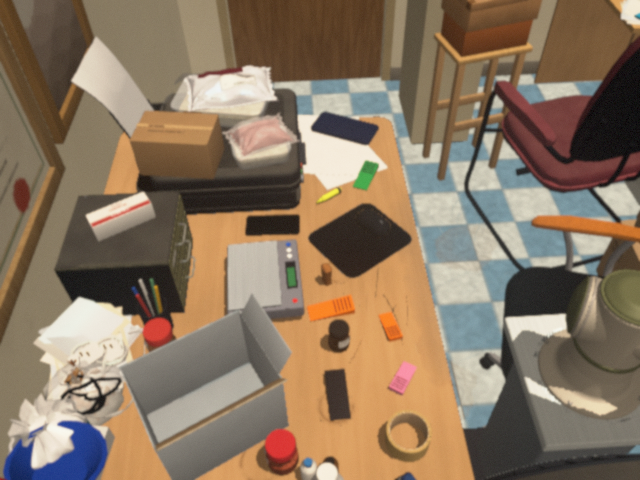

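Side view: the scale is at (265,278), with a red dot near (294,300), the jar at (340,334) and the stamp at (326,273). The wedge-like things are orange-large (331,308), orange-small (390,326), pink (402,378), green (366,175) and black (337,393). Black, green and pink are excluded, so the larger orange at (331,308) is the one meant. It also lies in front of the scale with its tip towards the red corner. I'll confirm it in a crop and measure.

```bash
python3 - <<'E'
from h import *
import pickle
c=pickle.load(open("side.pkl","rb")); im=c["image"]; P=cloud(c)
cv2.imwrite("pics/crop.png",cv2.resize(im[225:365,215:415],None,fx=4,fy=4,interpolation=cv2.INTER_CUBIC))
hsv=cv2.cvtColor(im,cv2.COLOR_BGR2HSV)
m=cv2.inRange(hsv,(3,170,130),(16,255,255)); m[:,:300]=0;m[:290]=0;m[350:]=0;m[:,420:]=0
n,l,st,ce=cv2.connectedComponentsWithStats(m)
for i in range(1,n):
    if st[i,4]<60: continue
    q=P[l==i]; print("orange",st[i],ce[i],q.min(0).round(),q.max(0).round())
    r=cv2.minAreaRect(q[:,:2].astype(np.float32)); print(r,cv2.boxPoints(r).round())
    A=np.c_[q[:,:2],np.ones(len(q))]; g=np.linalg.lstsq(A,q[:,2],rcond=None)[0]; print("slope",g, np.degrees(np.arctan2(-g[1],-g[0])))
# red dot
m=((hsv[...,0]<8)|(hsv[...,0]>172))&(hsv[...,1]>130)&(hsv[...,2]>90)
m[:285]=0;m[315:]=0;m[:,:280]=0;m[:,303:]=0
v,u=np.nonzero(m); print("dot",u.mean(),v.mean(),len(u),ray(c,u.mean(),v.mean(),56),P[m].mean(0))
# housing top
h=(np.abs(P[...,2]-56)<5); h[:235]=0;h[325:]=0;h[:,:270]=0;h[:,306:]=0
print("top z",np.median(P[...,2][h])); 
h=(P[...,2]>48)&(P[...,2]<72); h[:235]=0;h[322:]=0;h[:,:222]=0;h[:,306:]=0
n,l,st,ce=cv2.connectedComponentsWithStats(h.astype(np.uint8)); k=1+st[1:,4].argmax()
r=cv2.minAreaRect(P[l==k][:,:2].astype(np.float32)); print("scale",r,cv2.boxPoints(r).round())
print("desk",np.median(P[330:345,360:375,2]))
for nm,(a,b,d,e) in dict(jar=(318,350,325,352),stamp=(260,285,318,334)).items():
    q=P[a:b,d:e].reshape(-1,3); q=q[q[:,2]>25]; print(nm,q.min(0).round(),q.max(0).round(),cv2.minAreaRect(q[:,:2].astype(np.float32)))
E
```

```text
orange [307 295  48  26 810] [331.23333333 308.0382716 ] [ 503. -250.   -4.] [ 619.  622. 1153.]
((558.3450927734375, 185.8700408935547), (115.3595199584961, 871.7329711914062), 0.37695449590682983) [[ 498.  621.]
 [ 504. -250.]
 [ 619. -250.]
 [ 613.  622.]]
slope [-2.02025367e-01  1.10687789e+00  3.53499655e+02] -79.6563333998486
orange [379 312  24  29 422] [390.26066351 326.20616114] [ 401. -193.   -5.] [ 613.  622. 1153.]
((499.8437805175781, 217.53225708007812), (838.2800903320312, 58.02497863769531), 78.31327819824219) [[ 387. -187.]
 [ 443. -199.]
 [ 613.  622.]
 [ 556.  634.]]
slope [   1.4215802     1.00125927 -447.68549902] -144.841876723827
dot 294.5 300.2857142857143 14 [ 646.72765703 -202.86179981   56.        ] [ 646.73149156 -202.88431287   55.97478991]
top z 55.990731018917295
scale ((720.8269653320312, -289.03204345703125), (179.21400451660156, 224.84490966796875), 2.96783185005188) [[ 626. -181.]
 [ 637. -406.]
 [ 816. -397.]
 [ 804. -172.]]
desk -0.1355125477788696
jar [ 527. -134.   25.] [ 613.  622. 1153.] ((569.0563354492188, 244.7003631591797), (758.4390869140625, 47.86191177368164), 86.94615936279297)
stamp [ 554. -311.   25.] [ 613.  622. 1153.] ((583.3317260742188, 155.86767578125), (934.0484619140625, 25.030637741088867), 87.87494659423828)
```

View pics/crop.png

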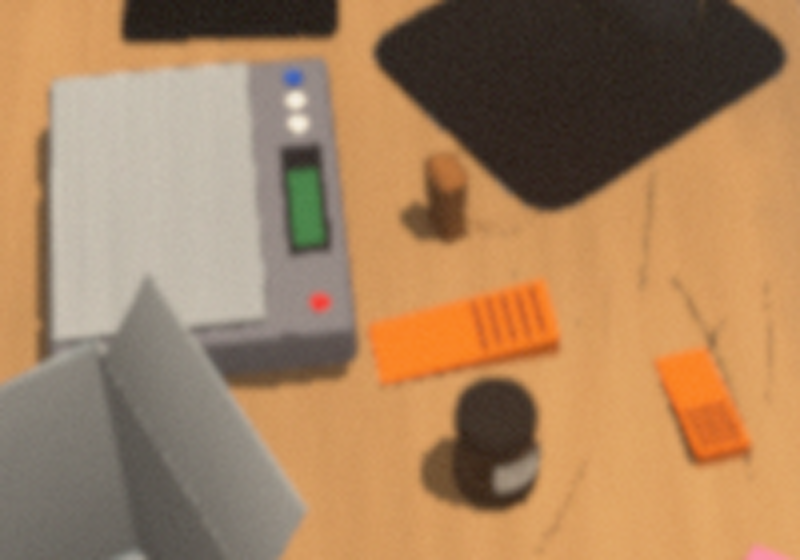

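The crop confirms the large orange wedge: its ribbed tail is near the robot at side pixel (352,303), and its thin tip is at (308,313), facing the scale. The jar is left of it, the stamp right, and the red dot is at (294.5,300). Next I'll clean up the numbers by dropping invalid depth.

```bash
python3 - <<'E'
from h import *
import pickle
c=pickle.load(open("side.pkl","rb")); im=c["image"]; P=cloud(c); ok=c["z_map"]>0
hsv=cv2.cvtColor(im,cv2.COLOR_BGR2HSV)
m=cv2.inRange(hsv,(3,150,130),(18,255,255))>0; m[:,:300]=0;m[:290]=0;m[330:]=0;m[:,360:]=0
m&=ok&(P[...,2]<40); 
n,l,st,ce=cv2.connectedComponentsWithStats(m.astype(np.uint8)); k=1+st[1:,4].argmax(); q=P[l==k]
r=cv2.minAreaRect(q[:,:2].astype(np.float32)); print("wedge",r,cv2.boxPoints(r).round(),np.percentile(q[:,2],[1,50,99]))
for nm,(a,b,d,e) in dict(jar=(312,356,322,358),stamp=(255,290,314,338)).items():
    s=P[a:b,d:e]; q=s[ok[a:b,d:e]&(s[...,2]>22)]; print(nm,q.min(0).round(),q.max(0).round())
    q=q[q[:,2]>np.percentile(q[:,2],99)-6];print(cv2.minAreaRect(q[:,:2].astype(np.float32)))
# box + flap
h=ok&(P[...,2]>60); h[:295]=0; h[440:]=0;h[:,:120]=0;h[:,295:]=0
q=P[h]; q=q[q[:,1]>-260]; q=q[(q[:,0]<760)&(q[:,2]>70)]
for i in np.argsort(q[:,0])[::max(1,len(q)//12)]: print(q[i].round())
f,cx,cy=K(c);print(P[297,251],P[355,289])
# line of housing front
E
```

```text
wedge ((559.17333984375, -214.45166015625), (124.74291229248047, 65.37354278564453), 13.919903755187988) [[ 491. -198.]
 [ 506. -261.]
 [ 628. -231.]
 [ 612. -168.]] [-3.26880574  8.75264259 21.55228485]
jar [ 527. -134.   22.] [574. -81.  76.]
((549.5545043945312, -110.3117904663086), (45.43975830078125, 46.652156829833984), 42.91472244262695)
stamp [ 554. -311.   22.] [ 579. -282.   66.]
((566.9968872070312, -296.2049560546875), (19.565641403198242, 26.624300003051758), 25.11371612548828)
[650.  55. 248.]
[672.  65. 218.]
[680.  53. 209.]
[687.   6. 236.]
[694.  40. 126.]
[701.  98.  89.]
[708. -12. 218.]
[715. -39. 227.]
[723. 152. 258.]
[730. 114.  90.]
[739. -43. 135.]
[749. 125. 154.]
[760. 131. 184.]
[725.9860247  -75.527644   244.02426058] [654.20964741  61.40885025 244.7325383 ]
```

```bash
cat >> h.py <<'E'
def wedge(c):
    """wedge outline -> tip corners, tail corners by rays (top plane 2..18.5)"""
    hsv=cv2.cvtColor(c["image"],cv2.COLOR_BGR2HSV)
    m=cv2.inRange(hsv,(3,140,90),(18,255,255)); m[:,:285]=0;m[:285]=0;m[335:]=0;m[:,362:]=0
    m=cv2.morphologyEx(m,cv2.MORPH_CLOSE,np.ones((5,5),np.uint8))
    cs,_=cv2.findContours(m,cv2.RETR_EXTERNAL,cv2.CHAIN_APPROX_NONE); k=max(cs,key=cv2.contourArea)
    r=cv2.boxPoints(cv2.minAreaRect(k)); r=r[np.argsort(r[:,0])]
    tip=[ray(c,*p,2) for p in r[:2]]; tail=[ray(c,*p,16) for p in r[2:]]
    a,b=np.mean(tip,0),np.mean(tail,0)
    return r,tip,tail,a,b,np.degrees(np.arctan2(*(a-b)[1::-1])),np.linalg.norm((a-b)[:2])
E
python3 - <<'E'
from h import *
import pickle
c=pickle.load(open("side.pkl","rb"))
for x in wedge(c): print(np.round(x,1))
for p in [(307.5,307),(310.75,321)]: print(ray(c,*p,2).round())
for p in [(351.25,295.5),(354.5,310.75)]: print(ray(c,*p,18.5).round())
E
```

```text
[[285. 285.]
 [285. 334.]
 [361. 285.]
 [361. 334.]]
[[ 671.  -293.2    2. ]
 [ 673.4 -146.2    2. ]]
[[ 481.4 -268.5   16. ]
 [ 496.4 -124.5   16. ]]
[ 672.2 -219.7    2. ]
[ 488.9 -196.5   16. ]
-7.2
184.8
[ 617. -221.    2.]
[ 611. -179.    2.]
[ 509. -236.   18.]
[ 505. -190.   18.]
```

```bash
sed -i 's/(3,140,90),(18,255,255)/(3,215,110),(16,255,255)/' h.py
python3 - <<'E'
from h import *
import pickle
c=pickle.load(open("side.pkl","rb")); hsv=cv2.cvtColor(c["image"],cv2.COLOR_BGR2HSV)
print(hsv[308,315:345:6],hsv[325,320],hsv[300,375])
for x in wedge(c): print(np.round(x,1))
E
```

```text
[[ 13 213 250]
 [ 13 210 250]
 [ 14 219 250]
 [ 13 215 247]
 [ 11 208 215]] [ 15 139 219] [ 15 142 215]
[[308.2 305. ]
 [311.  319.2]
 [349.9 296.6]
 [352.8 310.8]]
[[ 615.2 -226.8    2. ]
 [ 610.2 -184.1    2. ]]
[[ 512.1 -234.5   16. ]
 [ 509.2 -191.5   16. ]]
[ 612.7 -205.5    2. ]
[ 510.7 -213.    16. ]
4.2
102.3
```

Emit:
move_arm([
  {"turn": [0, 0, -0.12], "translation": [0, 0, 0], "hand": 0},
  {"turn": [0, 0, -0.12], "translation": [0, 0, 0], "hand": 0},
  {"turn": [0, 0, -0.12], "translation": [0, 0, 0], "hand": 0},
  {"turn": [0, 0, -0.04], "translation": [0, 0, 0], "hand": 0},
])

```text
time_s: 0.43
eef_pos: [145.9, 504.2, 249.9]
ee_rot: [-0.0, -0.062, 0.998, -0.0]
force: [0.1, -0.6, 0.1]
grip_width: 0.454
grip_force: 0.0
```

Emit:
move_arm([
  {"turn": [0, 0, 0.03], "translation": [0, 0, 0], "hand": 0},
  {"turn": [0, 0, 0], "translation": [-12.7, -37.4, 0], "hand": 0},
  {"turn": [0, 0, 0], "translation": [-12.7, -37.4, 0], "hand": 0},
  {"turn": [0, 0, 0], "translation": [-12.7, -37.4, 0], "hand": 0},
  {"turn": [0, 0, 0], "translation": [-12.7, -37.4, 0], "hand": 0},
  {"turn": [0, 0, 0], "translation": [-12.7, -37.4, 0], "hand": 0},
  {"turn": [0, 0, 0], "translation": [-12.7, -37.4, 0], "hand": 0},
  {"turn": [0, 0, 0], "translation": [-12.7, -37.4, 0], "hand": 0},
  {"turn": [0, 0, 0], "translation": [-12.7, -37.4, 0], "hand": 0},
  {"turn": [0, 0, 0], "translation": [-12.7, -37.4, 0], "hand": 0},
])

```text
time_s: 1.27
eef_pos: [289.5, 177.3, 250.3]
ee_rot: [0.0, -0.044, 0.999, 0.0]
force: [1.2, 0.1, 0.7]
grip_width: 0.002
grip_force: 0.0
```

Emit:
move_arm([
  {"turn": [0, 0, 0], "translation": [-12.7, -37.4, 0], "hand": 0},
  {"turn": [0, 0, 0], "translation": [-12.7, -37.4, 0], "hand": 0},
  {"turn": [0, 0, 0], "translation": [-12.7, -37.4, 0], "hand": 0},
  {"turn": [0, 0, 0], "translation": [-12.7, -37.4, 0], "hand": 0},
  {"turn": [0, 0, 0], "translation": [-12.7, -37.4, 0], "hand": 0},
  {"turn": [0, 0, 0], "translation": [-12.7, -37.4, 0], "hand": 0},
  {"turn": [0, 0, 0], "translation": [-12.7, -37.4, 0], "hand": 0},
  {"turn": [0, 0, 0], "translation": [-12.7, -37.4, 0], "hand": 0},
  {"turn": [0, 0, 0], "translation": [-12.7, -37.4, 0], "hand": 0},
  {"turn": [0, 0, 0], "translation": [0, 0, 0], "hand": 0},
])

```text
time_s: 2.1
eef_pos: [434.4, -151.2, 249.4]
ee_rot: [-0.0, -0.042, 0.999, -0.0]
force: [0.2, 1.5, -0.6]
grip_width: 0.001
grip_force: 0.0
```

Emit:
move_arm([
  {"turn": [0, 0, 0], "translation": [-15, -33.8, 0], "hand": 0},
  {"turn": [0, 0, 0], "translation": [-15, -33.8, 0], "hand": 0},
  {"turn": [0, 0, 0], "translation": [0, 0, 40], "hand": 0},
  {"turn": [0, 0, 0], "translation": [0, 0, 40], "hand": 0},
  {"turn": [0, 0, 0], "translation": [0, 0, 40], "hand": 0},
  {"turn": [0, 0, 0], "translation": [0, 0, 40], "hand": 0},
  {"turn": [0, 0, 0], "translation": [0, 0, 30], "hand": 0},
  {"turn": [0, 0, 0], "translation": [0, 0, 0], "hand": 0},
])

```text
time_s: 2.77
eef_pos: [466.1, -208.7, 55.1]
ee_rot: [-0.004, -0.044, 0.999, 0.003]
force: [-0.9, 0.8, -0.2]
grip_width: -0.004
grip_force: 0.0
```

```bash
python3 - <<'E'
from h import *
s=sense(); print(s["eef_pos"],s["force"])
c=capture("side"); cv2.imwrite("pics/s1.png",cv2.resize(c["image"][225:365,260:460],None,fx=4,fy=4))
for x in wedge(c)[3:]: print(np.round(x,1))
E
```

```text
[ 466.10694405 -208.68254298   55.07414663] [-0.9124909   0.75987669 -0.24665538]
[ 612.3 -203.3    2. ]
[ 508.1 -205.7   16. ]
1.3
104.3
```

View pics/s1.png

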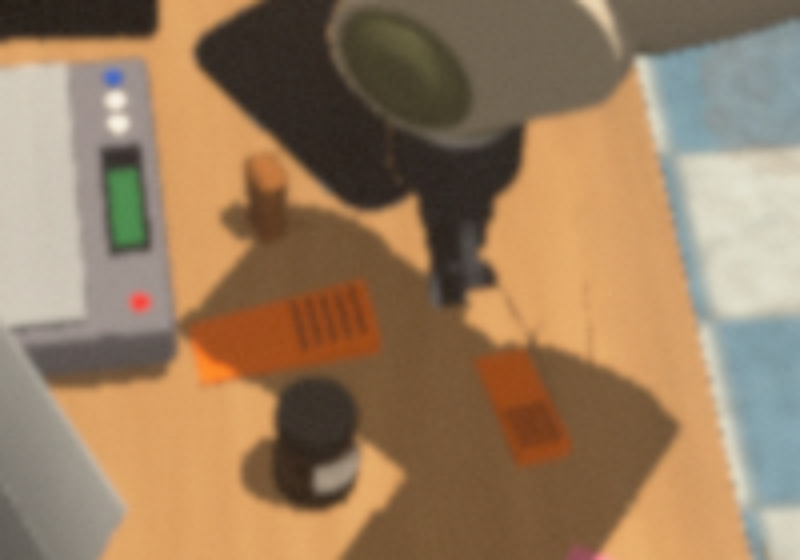

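The gripper stands clear behind the tail: fingers at crop (450,290), tail at (375,320). The wedge hasn't moved.

Emit:
move_arm([
  {"turn": [0, 0, 0], "translation": [0, 0, 0], "hand": 0},
  {"turn": [0, 0, 0], "translation": [0, 0, 20], "hand": 0},
  {"turn": [0, 0, 0], "translation": [0, 0, 10], "hand": 0},
  {"turn": [0, 0, 0], "translation": [0, 0, 0], "hand": 0},
  {"turn": [0, 0, 0], "translation": [0, 0, 0], "hand": 0},
  {"turn": [0, 0, 0], "translation": [0, 0, 0], "hand": 0},
])

```text
time_s: 3.32
eef_pos: [469.4, -211.2, 31.6]
ee_rot: [0.001, -0.044, 0.999, -0.001]
force: [-0.4, -0.1, 0.3]
grip_width: -0.003
grip_force: 0.0
```

Emit:
move_arm([
  {"turn": [0, 0, 0], "translation": [0, -3, 7], "hand": 0},
  {"turn": [0, 0, 0], "translation": [-8, 0, 0], "hand": 0},
  {"turn": [0, 0, 0], "translation": [-8, 0, 0], "hand": 0},
  {"turn": [0, 0, 0], "translation": [-5, 0, 0], "hand": 0},
  {"turn": [0, 0, 0], "translation": [-5, 0, 0], "hand": 0},
  {"turn": [0, 0, 0], "translation": [-5, 0, 0], "hand": 0},
  {"turn": [0, 0, 0], "translation": [-5, 0, 0], "hand": 0},
  {"turn": [0, 0, 0], "translation": [-5, 0, 0], "hand": 0},
  {"turn": [0, 0, 0], "translation": [0, 0, 0], "hand": 0},
  {"turn": [0, 0, 0], "translation": [0, 0, 0], "hand": 0},
])

```text
time_s: 4.15
eef_pos: [510.1, -210.1, 23.2]
ee_rot: [0.0, -0.044, 0.999, -0.0]
force: [0.0, -0.3, -0.1]
grip_width: -0.001
grip_force: 0.0
```

```bash
python3 - <<'E'
from h import *
s=sense(); print(s["eef_pos"],s["force"])
c=capture("side"); cv2.imwrite("pics/s2.png",cv2.resize(c["image"][245:345,270:403],None,fx=6,fy=6))
for x in wedge(c)[3:]: print(np.round(x,1))
E
```

```text
[ 510.12523971 -210.14635527   23.21814341] [ 0.01142949 -0.31047218 -0.12129435]
[ 596.3 -216.2    2. ]
[ 524.9 -196.7   16. ]
-15.3
74.0
```

View pics/s2.png

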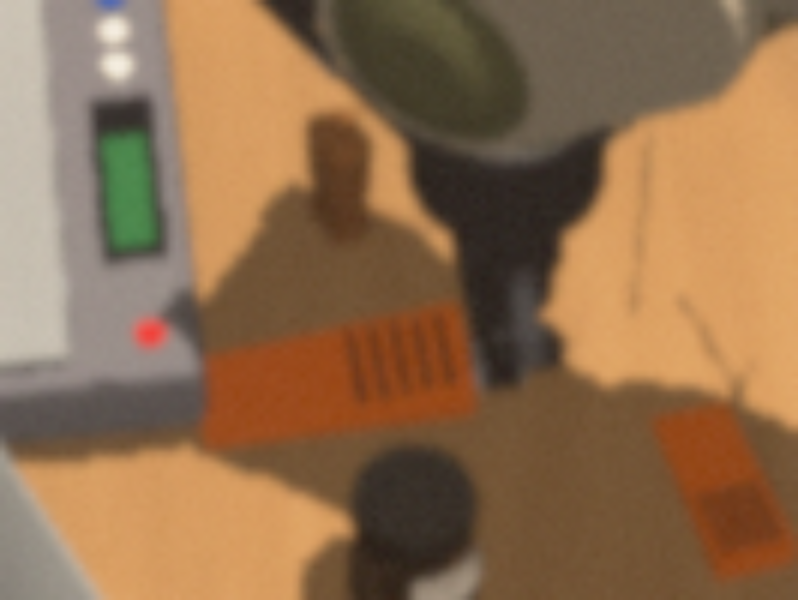

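The fingers are on the tail face at crop (480,370), and the wedge is sliding straight. Its tip is at (205,400), now reaching the scale front. I'll keep going in small steps and watch the force.

Emit:
move_arm([
  {"turn": [0, 0, 0], "translation": [-4, 0, 0], "hand": 0},
  {"turn": [0, 0, 0], "translation": [-4, 0, 0], "hand": 0},
  {"turn": [0, 0, 0], "translation": [-4, 0, 0], "hand": 0},
  {"turn": [0, 0, 0], "translation": [-4, 0, 0], "hand": 0},
  {"turn": [0, 0, 0], "translation": [-4, 0, 0], "hand": 0},
  {"turn": [0, 0, 0], "translation": [0, 0, 0], "hand": 0},
  {"turn": [0, 0, 0], "translation": [0, 0, 0], "hand": 0},
  {"turn": [0, 0, 0], "translation": [0, 0, 0], "hand": 0},
])

```text
time_s: 4.87
eef_pos: [529.9, -208.4, 23.2]
ee_rot: [-0.0, -0.044, 0.999, 0.0]
force: [0.6, 0.4, -0.0]
grip_width: 0.003
grip_force: 0.0
```

Emit:
move_arm([
  {"turn": [0, 0, 0], "translation": [-2, 0, 0], "hand": 0},
  {"turn": [0, 0, 0], "translation": [-2, 0, 0], "hand": 0},
  {"turn": [0, 0, 0], "translation": [0, 0, 0], "hand": 0},
  {"turn": [0, 0, 0], "translation": [0, 0, 0], "hand": 0},
])

```text
time_s: 5.2
eef_pos: [534.0, -208.1, 23.3]
ee_rot: [0.0, -0.044, 0.999, -0.0]
force: [-0.4, -0.8, -0.4]
grip_width: -0.002
grip_force: 0.0
```

Emit:
move_arm([
  {"turn": [0, 0, 0], "translation": [-2, 0, 0], "hand": 0},
  {"turn": [0, 0, 0], "translation": [-2, 0, 0], "hand": 0},
  {"turn": [0, 0, 0], "translation": [0, 0, 0], "hand": 0},
  {"turn": [0, 0, 0], "translation": [0, 0, 0], "hand": 0},
])

```text
time_s: 5.53
eef_pos: [537.7, -207.7, 23.2]
ee_rot: [-0.0, -0.044, 0.999, 0.0]
force: [-2.2, 0.7, 1.4]
grip_width: 0.002
grip_force: 1.3
```

Emit:
move_arm([
  {"turn": [0, 0, 0], "translation": [-2, 0, 0], "hand": 0},
  {"turn": [0, 0, 0], "translation": [-1, 0, 0], "hand": 0},
  {"turn": [0, 0, 0], "translation": [0, 0, 0], "hand": 0},
  {"turn": [0, 0, 0], "translation": [0, 0, 0], "hand": 0},
])

```text
time_s: 5.87
eef_pos: [539.8, -207.4, 23.2]
ee_rot: [-0.001, -0.044, 0.999, 0.0]
force: [-8.9, -0.5, 5.2]
grip_width: 0.0
grip_force: 4.5
```

Emit:
move_arm([
  {"turn": [0, 0, 0], "translation": [-2, 0, 0], "hand": 0},
  {"turn": [0, 0, 0], "translation": [-1, 0, 0], "hand": 0},
  {"turn": [0, 0, 0], "translation": [0, 0, 0], "hand": 0},
  {"turn": [0, 0, 0], "translation": [0, 0, 0], "hand": 0},
])

```text
time_s: 6.2
eef_pos: [542.1, -207.1, 23.2]
ee_rot: [-0.002, -0.044, 0.999, 0.001]
force: [-12.8, -0.8, 7.8]
grip_width: 0.001
grip_force: 6.5
```

The last step overshot to 12.8 N. I'll back off and check whether the scale shifted or was jacked up.

Emit:
move_arm([
  {"turn": [0, 0, 0], "translation": [3, 0, 0], "hand": 0},
  {"turn": [0, 0, 0], "translation": [10, 0, 0], "hand": 0},
  {"turn": [0, 0, 0], "translation": [20, 0, 0], "hand": 0},
  {"turn": [0, 0, 0], "translation": [0, 0, -40], "hand": 0},
  {"turn": [0, 0, 0], "translation": [0, 0, -40], "hand": 0},
  {"turn": [0, 0, 0], "translation": [0, 0, 0], "hand": 0},
  {"turn": [0, 0, 0], "translation": [0, 0, 0], "hand": 0},
])

```text
time_s: 6.78
eef_pos: [512.2, -210.8, 105.5]
ee_rot: [0.002, -0.044, 0.999, -0.002]
force: [0.3, 0.4, -0.7]
grip_width: -0.005
grip_force: 0.0
```

```bash
cat >> h.py <<'E'
def scale(c):
    hsv=cv2.cvtColor(c["image"],cv2.COLOR_BGR2HSV); P=cloud(c); ok=c["z_map"]>0
    m=((hsv[...,0]<8)|(hsv[...,0]>172))&(hsv[...,1]>130)&(hsv[...,2]>90)
    m[:285]=0;m[315:]=0;m[:,:280]=0;m[:,303:]=0
    v,u=np.nonzero(m); w=hsv[...,1][m].astype(float); p=(u@w/w.sum(),v@w/w.sum()); print("dot",np.round(p,2),ray(c,*p,56).round(1))
    h=np.zeros_like(ok); h[250:290,235:272]=1; q=P[h&ok]; A=np.c_[q[:,:2]-[720,-290],np.ones(len(q))]
    for _ in range(3):
        g=np.linalg.lstsq(A,q[:,2],rcond=None)[0]; k=np.abs(A@g-q[:,2])<4; A,q=A[k],q[k]
    print("plate z",g[2].round(2),"tilt mrad",(g[:2]*1000).round(2),len(q))
    h=(P[...,2]>48)&(P[...,2]<72)&ok; h[:235]=0;h[322:]=0;h[:,:222]=0;h[:,306:]=0
    n,l,st,ce=cv2.connectedComponentsWithStats(h.astype(np.uint8)); k=1+st[1:,4].argmax()
    print(cv2.minAreaRect(P[l==k][:,:2].astype(np.float32)))
E
python3 - <<'E'
from h import *
import pickle
s=sense(); print(s["eef_pos"],s["force"])
scale(pickle.load(open("side.pkl","rb")))
c=capture("side"); pickle.dump(c,open("side2.pkl","wb")); scale(c)
cv2.imwrite("pics/s3.png",cv2.resize(c["image"][235:345,220:366],None,fx=5,fy=5))
E
```

```text
[ 512.18301398 -210.78750367  105.47250865] [ 0.29759854  0.4276264  -0.69261589]
dot [294.5  300.25] [ 646.7 -203.    56. ]
plate z 63.7 tilt mrad [0.08 3.53] 1339
((720.8269653320312, -289.03204345703125), (179.21400451660156, 224.84490966796875), 2.96783185005188)
dot [294.34 300.08] [ 647.1 -203.5   56. ]
plate z 63.93 tilt mrad [-3.29  1.99] 1338
((720.8966064453125, -288.13494873046875), (178.65771484375, 223.88624572753906), 2.912123441696167)
```

View pics/s3.png

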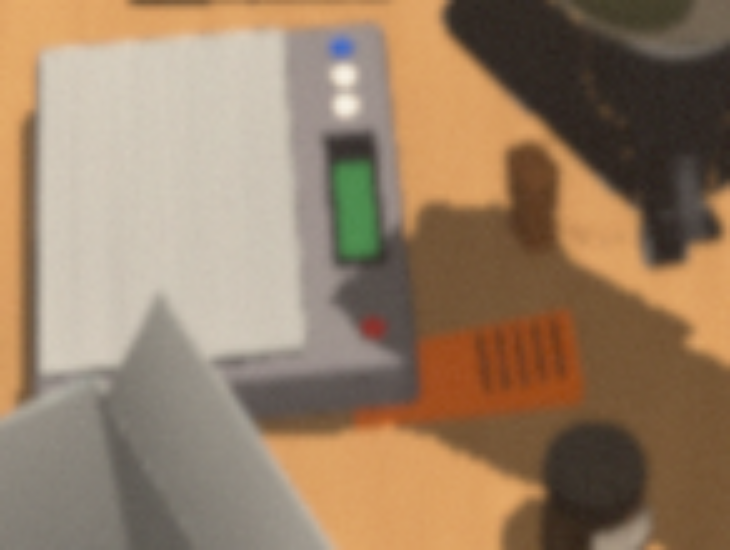

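The wedge sits under the front-left corner, its tail at crop (575,355). The dot at (373,327) has moved less than 1 mm, and the jar and stamp are untouched. I'll average several frames for the tilt, against nearby desk as the reference.

```bash
python3 - <<'E'
from h import *
import io,contextlib
for n in range(5):
    b=io.StringIO()
    with contextlib.redirect_stdout(b): c=capture("side"); scale(c)
    print(b.getvalue().split("\n")[:2])
E
```

```text
['dot [294.36 300.08] [ 647.  -203.5   56. ]', 'plate z 63.86 tilt mrad [0.51 2.47] 1349']
['dot [294.36 300.09] [ 647.1 -203.5   56. ]', 'plate z 64.04 tilt mrad [-7.35  0.47] 1334']
['dot [294.48 300.  ] [ 646.7 -203.7   56. ]', 'plate z 63.91 tilt mrad [-1.02 -0.83] 1354']
['dot [294.36 300.08] [ 647.  -203.5   56. ]', 'plate z 63.96 tilt mrad [-1.44  3.59] 1343']
['dot [294.35 300.08] [ 647.1 -203.5   56. ]', 'plate z 63.9 tilt mrad [-1.06  3.24] 1345']
```

Tilt is unchanged within noise. Next I'll press the corner.

Emit:
move_arm([
  {"turn": [0, 0, 0], "translation": [-34, -1, 0], "hand": 0},
  {"turn": [0, 0, 0], "translation": [-34, -1, 0], "hand": 0},
  {"turn": [0, 0, 0], "translation": [-34, -1, 0], "hand": 0},
  {"turn": [0, 0, 0], "translation": [-33, -1, 0], "hand": 0},
  {"turn": [0, 0, 0], "translation": [0, 0, 0], "hand": 0},
  {"turn": [0, 0, 0], "translation": [0, 0, 10], "hand": 0},
  {"turn": [0, 0, 0], "translation": [0, 0, 10], "hand": 0},
  {"turn": [0, 0, 0], "translation": [0, 0, 5], "hand": 0},
  {"turn": [0, 0, 0], "translation": [0, 0, 0], "hand": 0},
  {"turn": [0, 0, 0], "translation": [0, 0, 0], "hand": 0},
])

```text
time_s: 7.92
eef_pos: [645.1, -202.4, 78.0]
ee_rot: [-0.0, -0.044, 0.999, 0.0]
force: [0.2, -0.6, 1.1]
grip_width: 0.006
grip_force: 0.0
```

Emit:
move_arm([
  {"turn": [0, 0, 0], "translation": [-2, 0, 1], "hand": 0},
  {"turn": [0, 0, 0], "translation": [0, 0, 1], "hand": 0},
  {"turn": [0, 0, 0], "translation": [0, 0, 0.5], "hand": 0},
  {"turn": [0, 0, 0], "translation": [0, 0, 0], "hand": 0},
  {"turn": [0, 0, 0], "translation": [0, 0, 0], "hand": 0},
])

```text
time_s: 8.33
eef_pos: [647.8, -202.1, 75.9]
ee_rot: [0.0, -0.044, 0.999, -0.0]
force: [-0.3, -0.6, -0.4]
grip_width: 0.001
grip_force: 0.0
```

Emit:
move_arm([
  {"turn": [0, 0, 0], "translation": [0, 0, 0.7], "hand": 0},
  {"turn": [0, 0, 0], "translation": [0, 0, 0], "hand": 0},
  {"turn": [0, 0, 0], "translation": [0, 0, 0], "hand": 0},
])

```text
time_s: 8.58
eef_pos: [647.8, -202.0, 75.1]
ee_rot: [0.0, -0.044, 0.999, -0.0]
force: [0.1, 0.0, 0.3]
grip_width: -0.0
grip_force: 0.0
```

Emit:
move_arm([
  {"turn": [0, 0, 0], "translation": [0, 0, 0.7], "hand": 0},
  {"turn": [0, 0, 0], "translation": [0, 0, 0], "hand": 0},
  {"turn": [0, 0, 0], "translation": [0, 0, 0], "hand": 0},
])

```text
time_s: 8.83
eef_pos: [647.8, -202.0, 74.9]
ee_rot: [0.0, -0.044, 0.999, -0.0]
force: [-2.6, 1.1, 5.5]
grip_width: -0.002
grip_force: 2.6
```

Emit:
move_arm([
  {"turn": [0, 0, 0], "translation": [0, 0, 0.2], "hand": 0},
  {"turn": [0, 0, 0], "translation": [0, 0, 0], "hand": 0},
  {"turn": [0, 0, 0], "translation": [0, 0, 0], "hand": 0},
  {"turn": [0, 0, 0], "translation": [0, 0, 0], "hand": 0},
  {"turn": [0, 0, 0], "translation": [0, 0, 0], "hand": 0},
  {"turn": [0, 0, 0], "translation": [0, 0, 0], "hand": 0},
])

```text
time_s: 9.33
eef_pos: [647.9, -202.1, 74.9]
ee_rot: [0.0, -0.044, 0.999, -0.0]
force: [-2.9, 1.2, 6.8]
grip_width: -0.0
grip_force: 3.3
```

```bash
python3 - <<'E'
from h import *
c=capture("scene"); cv2.imwrite("pics/e1.png",cv2.resize(c["image"][180:290,230:430],None,fx=4,fy=4,interpolation=cv2.INTER_CUBIC))
for _ in range(4): capture("side"); s=sense(); print(s["eef_pos"].round(2),s["force"].round(1))
E
```

```text
[ 647.82 -202.05   74.89] [-3.1  1.   7.4]
[ 647.83 -202.06   74.91] [-2.5  1.2  6.4]
[ 647.84 -202.06   74.9 ] [-2.5 -0.   7.2]
[ 647.83 -202.06   74.89] [-3.2  1.5  6.2]
```

View pics/e1.png

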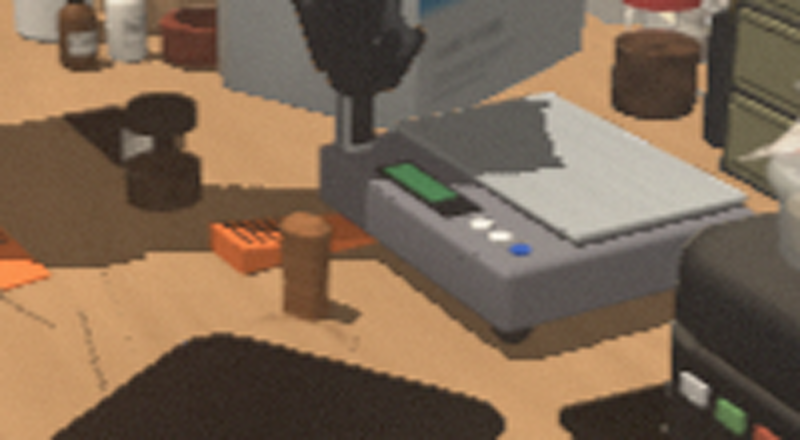

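The fingers press the corner at crop (355,145). The wedge is under it at (300,240), the scale looks level, and the jar (163,150) and stamp (307,265) stand where they were. The force is steady at about 6.8 N with no give.

```bash
python3 -c "from rig import finish_job; print(finish_job())"
```

```text
the job is handed in; nothing more can be done
None
```

I pushed the wedge snug under the red foot and handed the job in with the fingertips pressing the corner at about 7 N; the scale looked level and gave only about 0.1 mm. The last push peaked at about 13 N, over the 10 N you warned about, but I measured no jacking beyond the roughly 3 mrad tilt noise and under 1 mm of shift.

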